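# Slide the warming pot under the light guard and set its heater dial

## Robot

A 6-joint arm with a two-finger parallel gripper is mounted at the origin on the work surface. World frame = base frame: x ahead of the robot, y to its left, z up, the work surface at z = 0. Lengths are in mm, angles in degrees, forces in N, time in s.
With the tool pointing down it reaches from about 350 to 850 mm from the base axis. Payload 8.1 kg.
Tool frame: the origin (TCP) lies on the centre line of the jaws, within the pads' length; the fingertips stand 19 mm ahead of it and the grasp point (between the pads) is the TCP; z points along the fingers, y is the direction in which the jaws open and shut (so a half turn about z gives the same grasp; the last joint's range is limited). The gripper opens to 85 mm and grips with 20 to 120 N. Pads are 22 mm wide; open, the fingers measure 114 mm over their backs; the gripper's body (76 mm by 85 mm) begins 54 mm behind the grasp point. The pads swing forward as they close: fully open they stand 13 mm farther back than shut.
Start: joints at [61.57, 7.471, 85.268, -0, 87.261, -4.893], TCP at [239.585, 550.095, 250.292] pointing down, gripper open.
Joint ranges: [-169.43, 169.43], [-51.17, 129.36], [1.28, 143.12], [-76.62, 256.62], [0, 156.53], [-152.29, 152.29]. Speed limits (degrees/s): [136.94, 136.94, 159.86, 180, 180, 180].

## Interface

Orientations are given as [roll, pitch, yaw] about the fixed x, y, z axes, in that order (R = Rz(yaw) Ry(pitch) Rx(roll)).
In Python, from bench import r, viewer gives the robot as it stands.
- The arm moves only by the tool carry_out, never from a script. Its argument "commands" is a list that holds one entry, the list of rows, each a list of 7 numbers: the finger opening in mm, from 0 to 85.4, then the shift along the tool's x, y, z in mm, then the turn, a rotation vector about the tool's x, y, z in degrees. A call has 1 to 5 rows; each row is the pose to reach, as a shift and turn from the pose commanded when the call began, along the tool's axes at that moment; what a row does not reach only later rows make up. A row lasts 1/8 s, in which the tool goes at most 62.5 mm and 10.7 degrees, less where a joint would pass 70% of its speed; a pose out of reach is approached as far as the arm can. A call with a gripper value outside its range is refused whole. The fingers move at their own pace and stop on an object; "grip_force" is the grip in N (left out, the last holds). Time passes only in rows, so rows that repeat a pose let the fingers close. It gives the time, the measured TCP pose, the force and the opening at its end, in the units of the state.
- r.sense(): the state, without advancing time (a new reading comes with each control period).
- viewer.snapshot(name): name is "scene" or "top" or "wrist"; returns the picture (420x560x3 uint8, red, green, blue); there is no depth.
- viewer.calibration(name): a dict with "camera_matrix" (3x3 intrinsics, pixels), "rvec" (rotation vector, rad) and "tvec" (3), from world to camera coordinates, as OpenCV has them. Camera axes: x right, y down, z forward; pixel columns grow to the right and rows downward; lengths in mm; the calibration is good to about 2 mm. A picture is of the moment at which its call begins: read the wrist's pose just before it. calibration takes no time and is no camera call; for the wrist camera it gives the pose at the moment of the call.
- r.hand_in(): hands the job in, once; it reports no verdict.
The state is a dict: "time": time; "joint_pos": joint angles; "qd": joint speeds; "joint_efforts": joint torques, N m; "tool_pos": TCP position; "tcp_rot": TCP orientation; "ft_force": force on the tool from outside, world axes, zero at the start; "wrist_torque": the same for the moment, N m; "finger_gap": finger opening in mm.
Only numpy, scipy, OpenCV 4.12 (cv2) and the standard library are available. Lean on these libraries where they do the work, as an engineer would, in place of code of your own. Each camera call takes 0.05 s, during which the arm holds its last target. There are 200 camera calls.

## Task

Slide the oval pot along the warming plate from the blue outline, beneath the amber light guard, until its body stands squarely centred inside the red outline on the other side, and let go of it. Keep it flat on the plate all the way (never lift or tip it) and do not knock the guard. Only then turn the controller's knob so that its white pointer stands at the red mark; leave the canister, the jar and the stack of dishes where they are.

Things in the scene. Friction and masses are not known exactly. Their poses are not given: they have to be found in the camera images.
- plate: Fixed aluminium warming plate, 160 mm (x) by 600 mm (y), 12 mm thick, lying on the bench. Origin: centre of its underside; its y axis runs along its length, the direction of sliding.
- guard: Amber light guard fixed across the plate's middle (its plane y = 0): panel 6 mm thick (y), 134 mm wide (x), 80 to 165 mm above the plate's top, on two dark posts 12 by 16 mm centred at x = +-73 mm; open below the panel. Origin: on the plate's top, midway between the posts; axes as the plate. The pot passes beneath, a robot's hand does not.
- zone_park: Blue rectangular outline with a blue disc at its centre, flat on the plate, where the pot starts; inside 118 mm (x) by 184 mm (y), lines 6 mm wide. Origin: its centre, on the plate's top surface; axes as the plate. It lies on either side of the guard.
- zone_warm: Red outline of the same kind and size with a red disc at its centre, on the other side of the guard: the goal. Origin: its centre, on the plate's top surface; axes as the plate.
- pot: Oval covered steel pot with flat white lid, 0.5 to 1 kg: 100 mm wide (x), 164 mm long (y), 48 mm tall. At each end a solid black lug, 24 mm wide (x), reaches out along y to 122 mm from the centre, 16 to 40 mm above the pot's underside. No other handle. Origin: centre of its underside. Either way round is as good.
- lug_a (a point): Centre of the graspable part of the lug at the pot's +y end: (0, 103, 28) mm in the pot's frame. Grip it across x from above.
- lug_b (a point): Centre of the graspable part of the lug at the pot's -y end: (0, -103, 28) mm in the pot's frame.
- controller: Fixed white heater controller, 100 mm (x) by 130 mm (y) by 36 mm tall. Origin: centre of its underside; the knob turns about its z axis. It stands between the robot and the plate, on the left or the right.
- knob_grip (a point): On the knob's axis at the height to grip, 58 mm above the bench. The knob has a black grip bar 56 mm long, 15 mm thick, from 44 to 70 mm above the bench, on a disc of 60 mm diameter. The bar and the white pointer line on one of its ends run along this point's y axis; the pointer points to +y.
- dial_mark (a point): Middle of the red mark (13 mm by 7 mm) on top of the controller, 41 mm from the knob's axis.
- knob (a joint): Knob angle in rad, growing clockwise seen from above; at 0 the pointer points along the controller's +y, at 2.0 it stands at the red mark. Range 0 to 3. It stays where it is left.
- canister: Bystander: aluminium canister, 60 mm diameter, 60 mm tall. Origin: centre of its underside.
- jar: Bystander: jar with a blue cap, 60 mm diameter, 85 mm tall. Origin: centre of its underside.
- dishes: Bystander: stack of pale dishes, 90 mm diameter, 39 mm tall, near an end of the plate. Origin: centre of its underside.
There are look-alikes about, which are no part of the job. What is shaped like the controller but purple is not meant.

How it is judged:
By the outcome, as a careful person would: the job done as asked, in the order asked, and still so for the second after the job is handed in, with the robot touching nothing.
It also fails if it takes over 64 s, if anything falls off the work surface, if the arm or the gripper's body presses on something with over 40 N, if the wrist force passes 120 N, or if a joint passes its speed limit or range.

## Working session

There is one attempt and no reset: what is moved stays moved. The work goes in short steps, Python scripts to look and compute and a tool call to move; the robot and the scene stay as the last step left them, time stands still between calls to the robot, and variables do not carry over. Pictures are saved under pics/ and viewed, about 8 in all and at most 12, crops included, and the job is handed in when it is done.

Besides the shell and the picture viewer there is one more tool, called in YAML: its name, and indented under it one key for each argument. carry_out: Moves the arm, as the interface text tells. Its arguments: {"type":"object","properties":{"commands":{"type":"array","items":{"type":"array","items":{"type":"array","items":{"type":"number"}}}},"grip_force":{"type":"number"}},"required":["commands"]}

```bash
mkdir -p pics; ls; python3 - <<'E'
from bench import r, viewer
import cv2
print(r.sense())
for n in("scene","top"):
    cv2.imwrite(f"pics/{n}0.png",cv2.cvtColor(viewer.snapshot(n),cv2.COLOR_RGB2BGR)); print(viewer.calibration(n))
E
```

```text
pics
{'time': 0.0, 'joint_pos': array([ 6.15717315e+01,  7.51403440e+00,  8.53296247e+01,  3.06335455e-03,
        8.72605888e+01, -4.89314641e+00]), 'qd': array([-0.03242181,  0.21591245,  0.03705764,  0.09544976,  0.07453893,
        0.02349326]), 'joint_efforts': array([-2.04269425e-03, -5.69417524e+01, -5.00540578e+01, -6.34327862e-04,
        1.52619526e-02, -1.64378821e-05]), 'tool_pos': array([239.30740581, 549.65701755, 249.25227306]), 'tcp_rot': array([-1.79896393e+02, -1.19405359e-02,  1.56464718e+02]), 'ft_force': array([-0.3806182 ,  0.44432927, -0.2611166 ]), 'wrist_torque': array([-0.00308466,  0.00422285,  0.01561053]), 'finger_gap': 85.70453153428316}
{'camera_matrix': array([[485.83879676,   0.        , 282.07150412],
       [  0.        , 485.83879676, 209.34169594],
       [  0.        ,   0.        ,   1.        ]]), 'rvec': array([ 2.11249206,  0.80638389, -0.41623723]), 'tvec': array([-341.07217227, -141.79925926, 1631.34918872])}
{'camera_matrix': array([[394.85073474,   0.        , 273.37727013],
       [  0.        , 394.85073474, 211.44362671],
       [  0.        ,   0.        ,   1.        ]]), 'rvec': array([ 2.19829135, -2.13433851,  0.17486411]), 'tvec': array([ -20.44487728,  447.08346057, 1041.9694351 ])}
```

View pics/scene0.png

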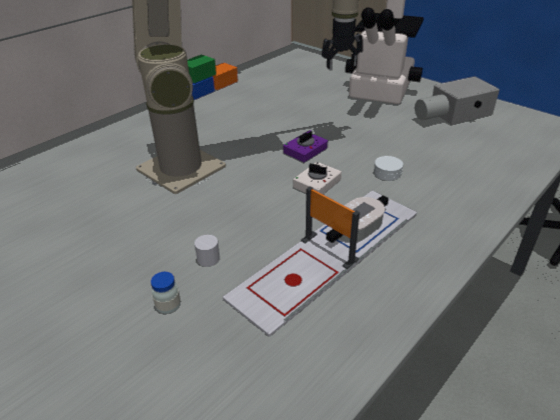

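View pics/top0.png

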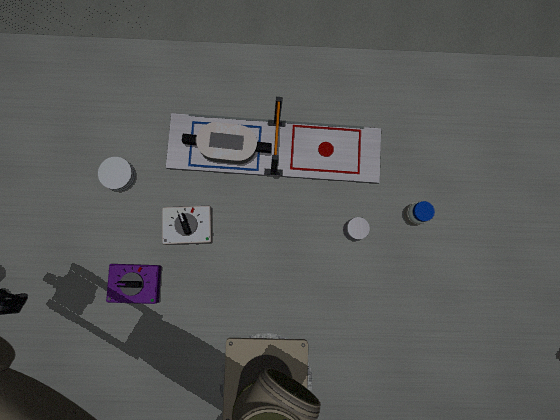

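The top view has +x up and +y left. The pot sits in the blue outline on the +y side, with lugs at about px (190,140) and (263,147). The guard is at u≈277 and the red disc at (326,149). The controller is at (187,225) with its mark near (193,209), and the purple look-alike is at (134,284). The dishes, canister and jar stand clear of the plate.

```bash
cat > h.py <<'E'
import numpy as np, cv2
def pix2w(uv,cal,z):
    K=cal["camera_matrix"];R=cv2.Rodrigues(np.array(cal["rvec"]))[0];t=np.array(cal["tvec"])
    uv=np.atleast_2d(uv).astype(float)
    d=np.c_[uv,np.ones(len(uv))]@np.linalg.inv(K).T@R; c=-R.T@t
    return c+d*((z-c[2])/d[:,2])[:,None]
def w2pix(P,cal):
    return cv2.projectPoints(np.atleast_2d(P).astype(float),np.array(cal["rvec"]),np.array(cal["tvec"]),cal["camera_matrix"],None)[0][:,0]
def blobs(mask,amin=20):
    n,l,s,c=cv2.connectedComponentsWithStats(mask.astype(np.uint8))
    return sorted([(s[i,4],c[i],(l==i)) for i in range(1,n) if s[i,4]>=amin],key=lambda b:-b[0])
def rect(m):
    c=max(cv2.findContours(m.astype(np.uint8),cv2.RETR_EXTERNAL,cv2.CHAIN_APPROX_NONE)[0],key=cv2.contourArea)
    return cv2.minAreaRect(c)
def local(tool,rot_deg,P):
    from scipy.spatial.transform import Rotation as Ro
    return Ro.from_euler('xyz',rot_deg,degrees=True).inv().apply(np.array(P)-tool)
E
python3 - <<'E'
from h import *
from bench import viewer
im=cv2.imread("pics/top0.png"); cal=viewer.calibration("top")
h,s,v=[a.astype(int) for a in cv2.split(cv2.cvtColor(im,cv2.COLOR_BGR2HSV))]
red=((h<8)|(h>172))&(s>140)&(v>60); blue=(h>100)&(h<125)&(s>110)&(v>50); amber=(h>8)&(h<25)&(s>150)&(v>80)
black=(v<45); white=(v>125)&(s<40)
def show(n,m,z,amin=15):
    for a,c,mm in blobs(m,amin)[:8]:
        b=cv2.boxPoints(rect(mm)); print(n,a,c.round(1),"w",pix2w(c,cal,z)[0,:2].round(1),"box",pix2w(b,cal,z)[:,:2].round(0).tolist())
show("red",red,12);show("blue",blue,12);show("amber",amber,135)
k=np.zeros_like(black);k[100:185,165:290]=1;show("blk",black&k,40)
k[:]=0;k[200:250,155:220]=1;show("knobblk",black&k,70);show("ctrl",white&k,36);show("mark",red&k,36,4)
k[:]=0;k[105:190,160:390]=1;show("plate",white&k,12,100)
E
```

```text
red 401 [325.7 149.5] w [ 631.5 -151. ] box [[572.0, -50.0], [701.0, -56.0], [695.0, -254.0], [565.0, -245.0]]
red 174 [325.3 148.8] w [ 633.2 -149.7] box [[633.0, -122.0], [662.0, -149.0], [634.0, -177.0], [605.0, -151.0]]
blue 315 [423.9 210.7] w [ 465.3 -428.3] box [[482.0, -394.0], [501.0, -446.0], [449.0, -462.0], [430.0, -411.0]]
blue 211 [222.1 163.8] w [579.4 139.1] box [[572.0, 235.0], [631.0, 232.0], [614.0, 35.0], [555.0, 40.0]]
blue 62 [255.3 129.6] w [682.   49.8] box [[694.0, 85.0], [719.0, 62.0], [672.0, 16.0], [648.0, 40.0]]
blue 55 [197.1 124.5] w [690.6 214.6] box [[685.0, 245.0], [723.0, 199.0], [699.0, 181.0], [662.0, 228.0]]
amber 123 [276.7 128.6] w [643.9  -7.1] box [[578.0, -1.0], [714.0, -7.0], [714.0, -13.0], [578.0, -8.0]]
blk 301 [247.3 153.4] w [604.   68.8] box [[595.0, 189.0], [647.0, 8.0], [600.0, -4.0], [549.0, 176.0]]
blk 154 [273.9 167.5] w [567.1  -5.1] box [[589.0, 32.0], [606.0, -10.0], [544.0, -33.0], [528.0, 9.0]]
blk 141 [188.6 139. ] w [638.8 230.5] box [[652.0, 249.0], [653.0, 214.0], [625.0, 212.0], [624.0, 248.0]]
blk 76 [273.5 116.7] w [7
[... 252 characters left out ...]
, 224.0], [380.0, 203.0], [373.0, 221.0]]
knobblk 15 [211. 232.] w [383.6 153.4] box [[366.0, 153.0], [366.0, 153.0], [402.0, 154.0], [402.0, 154.0]]
ctrl 1194 [185.8 224.6] w [403.9 225.5] box [[449.0, 295.0], [457.0, 167.0], [360.0, 159.0], [352.0, 285.0]]
mark 10 [191.9 210. ] w [443.7 211.6] box [[439.0, 215.0], [450.0, 212.0], [449.0, 208.0], [437.0, 211.0]]
plate 3796 [216.4 142.9] w [639.  157.8] box [[565.0, 296.0], [722.0, 293.0], [708.0, -7.0], [550.0, 1.0]]
plate 2347 [325.5 149.1] w [ 632.5 -150.4] box [[579.0, -56.0], [695.0, -63.0], [688.0, -248.0], [571.0, -239.0]]
plate 2050 [336.9 157.5] w [ 609.1 -182.9] box [[549.0, -16.0], [705.0, -20.0], [700.0, -311.0], [543.0, -301.0]]
```

carry_out:
  commands:
    - [[85, -60, -20, -6, 0, 0, 10], [85, -115, -38, -12, 0, 0, 20], [85, -170, -56, -18, 0, 0, 30], [85, -230, -75, -24, 0, 0, 40], [85, -290, -95, -30, 0, 0, 50]]

```text
time: 0.72
tool_pos: [467.3, 346.8, 279.9]
tcp_rot: [-180.0, 0.0, 106.1]
ft_force: [0.7, 0.7, 0.0]
finger_gap: 85.1
```

carry_out:
  commands:
    - [[85, -50, 31, 0, 0, 0, 9], [85, -100, 63, 0, 0, 0, 18], [85, -150, 94, 0, 0, 0, 18.4], [85, -150, 94, 0, 0, 0, 18.4]]

```text
time: 1.23
tool_pos: [601.1, 227.3, 278.6]
tcp_rot: [-179.9, 0.1, 87.8]
ft_force: [-0.0, 0.5, -0.7]
finger_gap: 85.1
```

```bash
python3 - <<'E'
from bench import r, viewer
from h import *
s=r.sense();print(s["tool_pos"],s["tcp_rot"])
cal=viewer.calibration("wrist")
cv2.imwrite("pics/w1.png",cv2.cvtColor(viewer.snapshot("wrist"),cv2.COLOR_RGB2BGR))
import pickle;pickle.dump(cal,open("w1.pkl","wb"))
print(cal, pix2w([[0,0],[560,0],[560,420],[0,420]],cal,12))
E
```

```text
[601.06347902 227.34108482 278.64990732] [-1.79927552e+02  8.62004912e-02  8.77683111e+01]
{'camera_matrix': array([[304.02503554,   0.        , 282.10334115],
       [  0.        , 304.02503554, 203.5669467 ],
       [  0.        ,   0.        ,   1.        ]]), 'rvec': array([-2.82364425,  0.05478291,  0.01010375]), 'tvec': array([-591.22488075,  189.3476747 ,  484.62176759])} [[ 296.70188063  428.67417397   12.        ]
 [ 914.03419106  404.4604761    12.        ]
 [1070.45695993 -238.07805706   12.        ]
 [  87.25973922 -200.9993597    12.        ]]
```

View pics/w1.png

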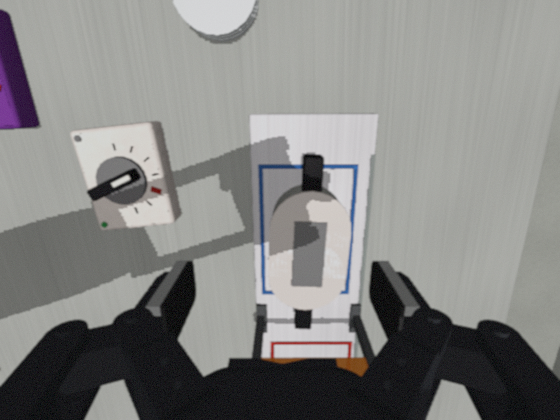

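The wrist view looks toward +y (image up). Lug a is at px (313,172), lug b at (303,318), and the blue outline spans (260..357, 166..293). The controller shows its pointer bar at (115,183) and red mark at (156,190).

```bash
python3 - <<'E'
from h import *
import pickle
im=cv2.imread("pics/w1.png"); cal=pickle.load(open("w1.pkl","rb"))
h,s,v=[a.astype(int) for a in cv2.split(cv2.cvtColor(im,cv2.COLOR_BGR2HSV))]
def show(n,m,z,roi,amin=15,k=3):
    x0,x1,y0,y1=roi;M=np.zeros_like(m);M[y0:y1,x0:x1]=m[y0:y1,x0:x1]
    for a,c,mm in blobs(M,amin)[:k]:
        b=cv2.boxPoints(rect(mm)); print(n,a,c.round(1),"w",pix2w(c,cal,z)[0,:2].round(1),"box",pix2w(b,cal,z)[:,:2].round(0).tolist())
show("lugA",v<50,52,(295,330,145,195));show("lugB",v<50,52,(285,320,308,335))
show("blue",(h>100)&(h<125)&(s>110)&(v>50),12,(245,370,150,300))
show("plate",(v>95)&(s<45),12,(235,390,100,400))
red=((h<8)|(h>172))&(s>120)&(v>60);show("redline",red,12,(255,365,335,358));show("mark",red,36,(140,175,170,205),6)
show("bar",v<40,70,(80,150,160,210));show("ptr",v>150,70,(105,137,165,195));show("ctrl",(v>95)&(s<40),36,(60,185,115,235))
show("lid gray",(v>70)&(v<125)&(s<40),60,(288,330,216,290))
# pot yellowish lid
print(im[230,340],im[230,310],im[120,300],im[290,310])
E
```

```text
lugA 661 [311.9 172.8] w [635.6 229.8] box [[623.0, 209.0], [626.0, 252.0], [648.0, 250.0], [646.0, 208.0]]
lugB 250 [302.6 318.8] w [621.   25.1] box [[610.0, 12.0], [611.0, 40.0], [631.0, 39.0], [631.0, 11.0]]
blue 387 [267.9 206.9] w [579.3 176.3] box [[571.0, 234.0], [626.0, 232.0], [623.0, 41.0], [559.0, 43.0]]
blue 233 [347.3 182.2] w [685.6 206.4] box [[654.0, 231.0], [696.0, 229.0], [699.0, 144.0], [654.0, 146.0]]
blue 58 [347.1 279.3] w [689.4  59.8] box [[682.0, 38.0], [691.0, 93.0], [698.0, 91.0], [690.0, 36.0]]
plate 33286 [309.8 218.8] w [635.7 156.9] box [[547.0, 314.0], [733.0, 307.0], [761.0, -87.0], [513.0, -77.0]]
plate 959 [310.5 351. ] w [634.4 -69.7] box [[577.0, -56.0], [693.0, -60.0], [693.0, -84.0], [575.0, -80.0]]
redline 199 [311.5 344.3] w [636.1 -56.5] box [[572.0, -50.0], [697.0, -54.0], [698.0, -84.0], [571.0, -79.0]]
mark 32 [155.5 189.9] w [442.3 212.1] box [[436.0, 212.0], [439.0, 216.0], [448.0, 212.0], [446.0, 208.0]]
bar 397 [111.5 185.5] w [408.8 228. ] box [[381.0, 224.0], [439.0, 247.0], [442.0, 235.0], [383.0, 211.0]]
ptr 100 [120.2 180.7] w [419.7 233.2] box [[409.0, 231.0], [429.0, 240.0], [431.0, 235.0], [410.0, 226.0]]
ctrl 13619 [121.9 173.1] w [404.8 234.8] box [[347.0, 305.0], [490.0, 300.0], [469.0, 151.0], [307.0, 158.0]]
ctrl 134 [120.4 180.9] w [400.9 225.3] box [[387.0, 224.0], [412.0, 234.0], [414.0, 227.0], [389.0, 216.0]]
lid gray 1843 [307.7 252.4] w [628.7 130.8] box [[604.0, 87.0], [613.0, 175.0], [650.0, 170.0], [645.0, 82.0]]
[195 199 207] [78 76 76] [208 206 208] [196 200 206]
```

carry_out:
  commands:
    - [[60, 9, 34, 45, 0, 0, 1.8], [60, 9, 34, 105, 0, 0, 1.8], [60, 9, 34, 160, 0, 0, 1.8], [60, 9, 34, 193, 0, 0, 1.8], [60, 9, 34, 193, 0, 0, 1.8]]

```text
time: 1.9
tool_pos: [629.3, 239.4, 82.8]
tcp_rot: [-179.6, 0.1, 86.4]
ft_force: [-0.8, 0.8, -0.0]
finger_gap: 59.8
```

```bash
python3 - <<'E'
from bench import r, viewer
from h import *
s=r.sense();print(s["tool_pos"],s["tcp_rot"])
cal=viewer.calibration("wrist")
im=cv2.cvtColor(viewer.snapshot("wrist"),cv2.COLOR_RGB2BGR)
P=[[635.5,234,40],[639,251,52],[635.5,234,52]]
for p in w2pix(P,cal): cv2.circle(im,tuple(int(round(x)) for x in p),3,(0,255,0),-1)
cv2.imwrite("pics/w2.png",im)
v=im.max(2)
E
```

```text
[629.31299924 239.36795993  82.83720173] [-1.79558710e+02  1.41758982e-01  8.63534468e+01]
```

View pics/w2.png

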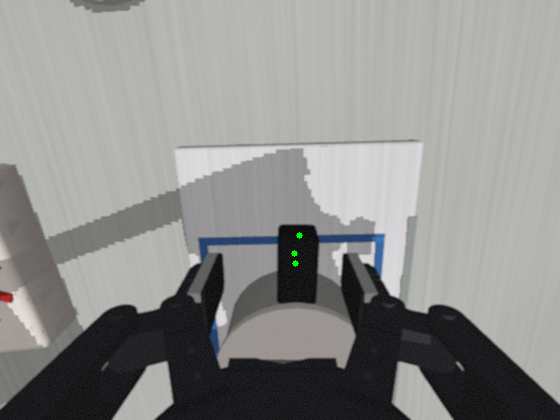

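The lug lies between the fingers, at px 279..317 with its tip at v=226. It sits about 7 mm towards +x of the jaw centre, so I'll re-read the state and the lug.

```bash
python3 - <<'E'
from bench import r, viewer
from h import *
s=r.sense();print(s["time"],s["tool_pos"],s["tcp_rot"])
cal=viewer.calibration("wrist")
print(pix2w([[279,227],[317,227],[298,226],[278,300],[315,300]],cal,52).round(1))
E
```

```text
1.95 [631.47456315 239.77583546  86.13807684] [-1.79829512e+02  4.88734997e-02  8.63417593e+01]
[[630.3 255.5  52. ]
 [651.4 254.2  52. ]
 [640.9 255.4  52. ]
 [626.5 208.1  52. ]
 [648.8 206.7  52. ]]
```

carry_out:
  commands:
    - [[60, -1.5, 4, 0, 0, 0, 0], [60, -1.5, 4, 25, 0, 0, 0], [60, -1.5, 4, 47, 0, 0, 0], [60, -1.5, 4, 47, 0, 0, 0], [60, -1.5, 4, 47, 0, 0, 0]]
  grip_force: 40

```text
time: 2.58
tool_pos: [637.5, 237.3, 41.0]
tcp_rot: [180.0, -0.0, 86.3]
ft_force: [0.5, 0.1, 1.0]
finger_gap: 60.1
```

carry_out:
  commands:
    - [[15, 0, 0, 0, 0, 0, 0], [15, 0, 0, 0, 0, 0, 0], [15, 0, 0, 0, 0, 0, 0], [15, 0, 0, 0, 0, 0, 0]]
  grip_force: 40

```text
time: 3.08
tool_pos: [637.7, 237.4, 41.2]
tcp_rot: [179.9, -0.0, 86.3]
ft_force: [-1.7, 0.4, 5.1]
finger_gap: 23.6
```

```bash
python3 - <<'E'
from bench import r, viewer
from h import *
s=r.sense();cal=viewer.calibration("wrist");R=cv2.Rodrigues(cal["rvec"])[0]
print(s["tool_pos"],-R.T@cal["tvec"],s["joint_pos"])
E
```

```text
[637.66491216 237.41718109  41.21753959] [642.40180327 317.66503713 163.47728966] [1.61053262e+01 2.94857998e+01 8.11148571e+01 1.51981435e-03
 6.93187742e+01 1.98479555e+01]
```

carry_out:
  commands:
    - [[15, -6, 0.3, 0, 0, 0, -0.2], [15, -18, 0.9, 0, 0, 0, -0.5], [15, -30, 1.5, 0, 0, 0, -0.9], [15, -42, 2.1, 0, 0, 0, -1.3], [15, -54, 2.8, 0, 0, 0, -1.8]]

```text
time: 3.7
tool_pos: [636.9, 184.3, 41.2]
tcp_rot: [179.9, -0.1, 88.1]
ft_force: [-0.9, 7.1, 4.6]
finger_gap: 23.6
```

```bash
python3 - <<'E'
from bench import r, viewer
from h import *
s=r.sense();print(s["tool_pos"],s["tcp_rot"],s["ft_force"],s["finger_gap"])
cv2.imwrite("pics/top1.png",cv2.cvtColor(viewer.snapshot("top"),cv2.COLOR_RGB2BGR)[60:260,120:480])
cv2.imwrite("pics/sc1.png",cv2.cvtColor(viewer.snapshot("scene"),cv2.COLOR_RGB2BGR)[150:340,200:450])
a=cv2.imread("pics/top1.png");b=cv2.imread("pics/sc1.png")
b=cv2.resize(b,None,fx=1.5,fy=1.5);o=np.zeros((a.shape[0]+b.shape[0],max(a.shape[1],b.shape[1]),3),np.uint8)
o[:a.shape[0],:a.shape[1]]=a;o[a.shape[0]:,:b.shape[1]]=b;cv2.imwrite("pics/c1.png",o)
E
```

```text
[636.93584356 184.28630025  41.22057939] [ 1.79900043e+02 -1.28271456e-01  8.81138692e+01] [-0.88149641  7.0861693   4.58416914] 23.63408654498231
```

View pics/c1.png

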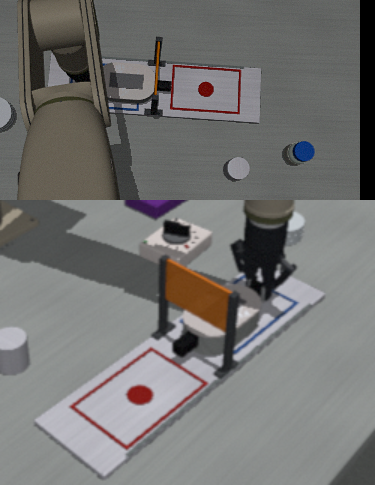

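The pot is sliding cleanly and its leading lug is already under the guard, midway between the posts.

carry_out:
  commands:
    - [[15, -12, 0.3, 0, 0, 0, 0], [15, -25, 0.5, 0, 0, 0, 0], [15, -37, 0.8, 0, 0, 0, 0], [15, -50, 1, 0, 0, 0, 0], [15, -62, 1.3, 0, 0, 0, 0]]

```text
time: 4.42
tool_pos: [636.3, 122.1, 41.2]
tcp_rot: [179.9, -0.1, 88.1]
ft_force: [0.4, 6.7, 5.1]
finger_gap: 23.1
```

carry_out:
  commands:
    - [[15, -12, 0.3, 0, 0, 0, 0], [15, -25, 0.5, 0, 0, 0, 0], [15, -37, 0.8, 0, 0, 0, 0], [15, -50, 1, 0, 0, 0, 0], [15, -60, 1.3, 0, 0, 0, 0]]

```text
time: 5.05
tool_pos: [635.6, 61.9, 41.2]
tcp_rot: [179.9, -0.1, 88.1]
ft_force: [-0.4, 6.8, 6.0]
finger_gap: 23.6
```

carry_out:
  commands:
    - [[15, 0, 0, 0, 0, 0, 0], [60, 0, 0, 0, 0, 0, 0], [60, 0, 0, 0, 0, 0, 0], [60, 0, 0, 0, 0, 0, 0]]

```text
time: 5.55
tool_pos: [634.5, 61.2, 39.7]
tcp_rot: [-180.0, 0.0, 88.1]
ft_force: [-0.7, -0.5, 0.2]
finger_gap: 60.1
```

carry_out:
  commands:
    - [[60, 0, 0, -30, 0, 0, 0], [60, 0, 0, -85, 0, 0, 0], [60, 0, 0, -145, 0, 0, 0], [60, 0, 0, -205, 0, 0, 0], [60, 0, 0, -215, 0, 0, 0]]

```text
time: 6.18
tool_pos: [637.4, 61.3, 262.0]
tcp_rot: [179.4, -0.0, 88.1]
ft_force: [0.8, -0.0, -0.7]
finger_gap: 60.1
```

carry_out:
  commands:
    - [[60, -50, 0, 0, 0, 0, 0], [60, -105, 0, 0, 0, 0, 0], [60, -160, 0, 0, 0, 0, 0], [60, -205, 0, 0, 0, 0, 0], [60, -205, 0, 0, 0, 0, 0]]

```text
time: 6.8
tool_pos: [626.9, -147.1, 253.6]
tcp_rot: [-179.9, 0.0, 87.8]
ft_force: [-0.5, 0.3, -1.0]
finger_gap: 59.9
```

```bash
python3 - <<'E'
from bench import r, viewer
from h import *
s=r.sense();print(s["tool_pos"],s["tcp_rot"])
cal=viewer.calibration("wrist")
im=cv2.cvtColor(viewer.snapshot("wrist"),cv2.COLOR_RGB2BGR)
cv2.imwrite("pics/w3.png",im)
import pickle;pickle.dump(cal,open("w3.pkl","wb"))
print(w2pix([[628.5,-145,52],[624.5,-164,52],[632,-42,60],[631.5,-150.5,12]],cal).round(0))
E
```

```text
[ 626.91125236 -147.06967272  253.57712152] [-1.79882389e+02  1.76117252e-02  8.78199487e+01]
[[284. 180.]
 [281. 196.]
 [284.  77.]
 [287. 176.]]
```

View pics/w3.png

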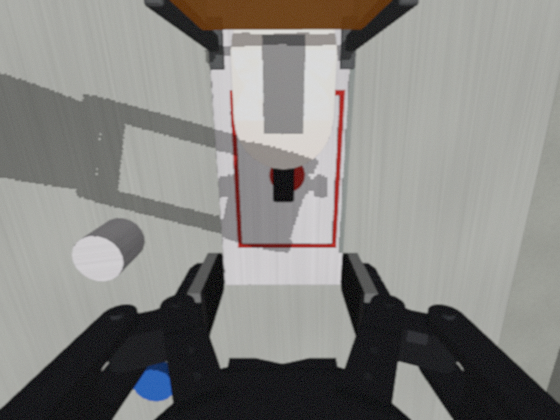

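Lug b is at px (283,185) with its tip at v≈201, and the red disc is behind it. The outline's far corners are at (239,246) and (336,246), its near corners at (231,92) and (344,92). The pot is nearly centred between the outline's long sides.

```bash
python3 - <<'E'
from h import *
import pickle
im=cv2.imread("pics/w3.png"); cal=pickle.load(open("w3.pkl","rb"))
h,s,v=[a.astype(int) for a in cv2.split(cv2.cvtColor(im,cv2.COLOR_BGR2HSV))]
m=(v<45);M=np.zeros_like(m);M[165:215,265:302]=m[165:215,265:302]
b=blobs(M)[0];print(b[1],pix2w(cv2.boxPoints(rect(b[2])),cal,52)[:,:2].round(1).tolist())
red=((h<8)|(h>172))&(s>120)&(v>60); red[:85]=0;red[255:]=0
for u in (90,): pass
# outer line centre points by row/col
L=[];Rr=[];B=[]
for y in range(95,240,5):
    x=np.where(red[y,222:262])[0]; 
    if len(x): L.append((x.mean()+222,y))
    x=np.where(red[y,325:352])[0]
    if len(x): Rr.append((x.mean()+325,y))
for x in range(245,332,5):
    y=np.where(red[235:255,x])[0]
    if len(y): B.append((x,y.mean()+235))
for n,P,ax in(("L",L,1),("R",Rr,1),("B",B,0)):
    w=pix2w(P,cal,12); f=np.polyfit(w[:,ax],w[:,1-ax],1); print(n,len(P),"slope",f[0].round(4),"at -150.5/631:",np.polyval(f,-150.5 if ax else 631).round(1))
T=[(x,np.where(red[86:100,x])[0].mean()+86) for x in (332,335,338) if red[86:100,x].any()]
print("T",pix2w(T,cal,12)[:,:2].round(1) if T else None)
# pot lid sides
for y in (60,90,110):
    g=np.where((v[y]>100))[0];g=g[(g>225)&(g<345)];print(y,g.min(),g.max())
E
```

```text
[283.07058824 184.77310924] [[618.0, -132.9], [638.5, -133.7], [637.6, -168.8], [616.4, -168.0]]
L 28 slope 0.0277 at -150.5/631: 569.5
R 29 slope 0.0362 at -150.5/631: 693.4
B 18 slope -0.0426 at -150.5/631: -243.5
T [[692.5 -56.7]]
60 226 339
90 226 344
110 226 344
```

carry_out:
  commands:
    - [[60, -4.5, -0.5, 20, 0, 0, 0], [60, -4.5, -0.5, 75, 0, 0, 0], [60, -4.5, -0.5, 130, 0, 0, 0], [60, -4.5, -0.5, 165, 0, 0, 0], [60, -4.5, -0.5, 165, 0, 0, 0]]

```text
time: 7.48
tool_pos: [623.5, -145.7, 84.3]
tcp_rot: [-179.5, -0.2, 88.2]
ft_force: [0.2, 0.5, -0.4]
finger_gap: 59.8
```

carry_out:
  commands:
    - [[60, 0, 0, 25, 0, 0, 0], [60, 0, 0, 50, 0, 0, 0], [60, 0, 0, 50, 0, 0, 0], [60, 0, 0, 50, 0, 0, 0]]

```text
time: 7.98
tool_pos: [628.5, -148.2, 42.2]
tcp_rot: [179.9, 0.0, 88.1]
ft_force: [0.6, -0.8, 0.4]
finger_gap: 60.1
```

carry_out:
  commands:
    - [[15, 0, 0, 0, 0, 0, 0], [15, 0, 0, 0, 0, 0, 0], [15, 0, 0, 0, 0, 0, 0], [15, 0, 0, 0, 0, 0, 0]]
  grip_force: 40

```text
time: 8.48
tool_pos: [628.1, -148.5, 41.6]
tcp_rot: [179.9, 0.0, 88.1]
ft_force: [-0.8, 0.3, 6.4]
finger_gap: 23.6
```

carry_out:
  commands:
    - [[15, -6, 0.2, 0, 0, 0, 0], [15, -18, 0.6, 0, 0, 0, 0], [15, -30, 1, 0, 0, 0, 0], [15, -42, 1.4, 0, 0, 0, 0], [15, -54, 1.9, 0, 0, 0, 0]]

```text
time: 9.1
tool_pos: [628.4, -201.3, 41.5]
tcp_rot: [179.9, -0.1, 88.1]
ft_force: [0.6, 7.7, 7.5]
finger_gap: 23.5
```

carry_out:
  commands:
    - [[15, -12, 0.4, 0, 0, 0, 0], [15, -25, 0.8, 0, 0, 0, 0], [15, -37, 1.3, 0, 0, 0, 0], [15, -48.5, 1.7, 0, 0, 0, 0], [15, -48.5, 1.7, 0, 0, 0, 0]]

```text
time: 9.72
tool_pos: [628.3, -251.6, 41.6]
tcp_rot: [179.9, 0.0, 88.0]
ft_force: [0.4, -0.8, 5.5]
finger_gap: 23.2
```

```bash
python3 - <<'E'
from bench import r, viewer
from h import *
s=r.sense();print(s["tool_pos"],s["tcp_rot"],s["ft_force"],s["finger_gap"])
cal=viewer.calibration("wrist")
im=cv2.cvtColor(viewer.snapshot("wrist"),cv2.COLOR_RGB2BGR)
cv2.imwrite("pics/w4.png",im)
import pickle;pickle.dump(cal,open("w4.pkl","wb"))
E
```

```text
[ 628.34973381 -251.62072215   41.59947308] [1.79871199e+02 4.32592699e-02 8.80347445e+01] [ 0.3676389  -0.83236738  5.54021295] 23.23290275334447
```

View pics/w4.png

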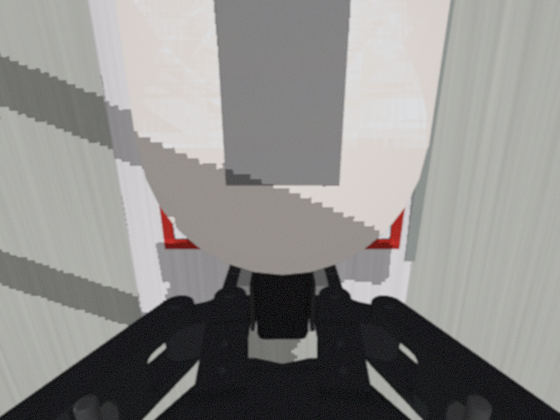

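Pot held by lug b; it sits symmetrically between the outline's two end corners, (165,245) and (400,245). I'll release, rise and check from above.

carry_out:
  commands:
    - [[60, 0, 0, 0, 0, 0, 0], [60, 0, 0, 0, 0, 0, 0], [60, 0, 0, 0, 0, 0, 0]]

```text
time: 10.15
tool_pos: [627.1, -250.6, 39.8]
tcp_rot: [-180.0, -0.0, 88.1]
ft_force: [0.4, 0.6, -0.4]
finger_gap: 60.1
```

carry_out:
  commands:
    - [[60, 0, 0, -30, 0, 0, 0], [60, 0, 0, -85, 0, 0, 0], [60, 0, 0, -145, 0, 0, 0], [60, 0, 0, -205, 0, 0, 0], [60, 0, 0, -215, 0, 0, 0]]

```text
time: 10.78
tool_pos: [629.7, -251.8, 262.4]
tcp_rot: [179.5, 0.2, 88.1]
ft_force: [-0.7, -0.3, 1.1]
finger_gap: 59.9
```

```bash
python3 - <<'E'
from bench import r, viewer
from h import *
s=r.sense();print(s["tool_pos"],s["tcp_rot"])
cal=viewer.calibration("wrist")
im=cv2.cvtColor(viewer.snapshot("wrist"),cv2.COLOR_RGB2BGR)
cv2.imwrite("pics/w5.png",im)
import pickle;pickle.dump(cal,open("w5.pkl","wb"))
E
```

```text
[ 629.69514474 -251.82523158  262.37916817] [179.45847517   0.24112029  88.06926874]
```

View pics/w5.png

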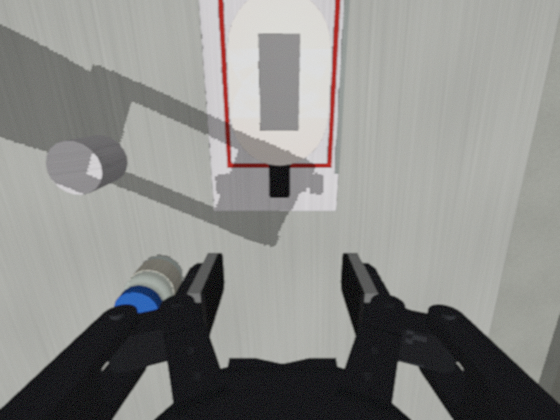

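```bash
python3 - <<'E'
from h import *
import pickle
im=cv2.imread("pics/w5.png"); cal=pickle.load(open("w5.pkl","rb"))
h,s,v=[a.astype(int) for a in cv2.split(cv2.cvtColor(im,cv2.COLOR_BGR2HSV))]
m=(v<45);M=np.zeros_like(m);M[166:205,265:295]=m[166:205,265:295]
b=blobs(M)[0];print("lug",pix2w(cv2.boxPoints(rect(b[2])),cal,52)[:,:2].round(1).tolist())
red=((h<8)|(h>172))&(s>120)&(v>60)
def line(P,ax):
    w=pix2w(P,cal,12);return np.polyfit(w[:,ax],w[:,1-ax],1)
fl=line([(np.where(red[y,210:235])[0].mean()+210,y) for y in range(5,160,5)],1)
fr=line([(np.where(red[y,322:345])[0].mean()+322,y) for y in range(5,160,5)],1)
fb=line([(x,np.where(red[155:172,x])[0].mean()+155) for x in range(235,328,4) if red[155:172,x].any()],0)
print("L,R,B",fl,fr,fb)
for y in (-150,-190): print(y,np.polyval(fl,y),np.polyval(fr,y))
print("B at 628",np.polyval(fb,628))
# grey inlay box of the lid
g=(v>60)&(v<150)&(s<40);G=np.zeros_like(g);G[20:150,250:310]=g[20:150,250:310]
k=blobs(cv2.morphologyEx(G.astype(np.uint8),cv2.MORPH_OPEN,np.ones((7,7))))[0]
print("inlay",pix2w(cv2.boxPoints(rect(k[2])),cal,60)[:,:2].round(1).tolist())
for y in (60,80,100):
    print(y,[ (x,tuple(im[y,x])) for x in range(222,242,2)])
E
```

```text
lug [[618.6, -236.9], [638.5, -237.6], [637.5, -272.2], [617.0, -271.5]]
L,R,B [3.42115860e-02 5.74833188e+02] [3.61076402e-02 6.98825878e+02] [-3.41496551e-02 -2.22533785e+02]
-150 569.7014496099097 693.4097321836182
-190 568.3329861682605 691.9654265758387
B at 628 -243.97976861016664
inlay [[614.3, -108.4], [650.3, -109.6], [648.7, -197.4], [609.2, -196.0]]
60 [(222, (np.uint8(76), np.uint8(78), np.uint8(174))), (224, (np.uint8(38), np.uint8(42), np.uint8(167))), (226, (np.uint8(170), np.uint8(168), np.uint8(186))), (228, (np.uint8(211), np.uint8(212), np.uint8(215))), (230, (np.uint8(217), np.uint8(218), np.uint8(219))), (232, (np.uint8(219), np.uint8(219), np.uint8(220))), (234, (np.uint8(220), np.uint8(220), np.uint8(219))), (236, (np.uint8(219), np.uint8(218), np.uint8(218))), (238, (np.uint8(220), np.uint8(219), np.uint8(218))), (240, (np.uint8(220), np.uint8(219), np.uint8(219)))]
80 [(222, (np.uint8(132), np.uint8(130), np.uint8(175))), (224, (np.uint8(38), np.uint8(43), np.uint8(174))), (226, (np.uint8(105), np.uint8(104), np.uint8(175))), (228, (np.uint8(204), np.uint8(20
[... 186 characters left out ...]
6, (np.uint8(213), np.uint8(218), np.uint8(219))), (238, (np.uint8(214), np.uint8(218), np.uint8(219))), (240, (np.uint8(216), np.uint8(219), np.uint8(220)))]
100 [(222, (np.uint8(196), np.uint8(194), np.uint8(205))), (224, (np.uint8(99), np.uint8(100), np.uint8(178))), (226, (np.uint8(42), np.uint8(48), np.uint8(171))), (228, (np.uint8(171), np.uint8(169), np.uint8(191))), (230, (np.uint8(213), np.uint8(215), np.uint8(217))), (232, (np.uint8(213), np.uint8(218), np.uint8(221))), (234, (np.uint8(219), np.uint8(221), np.uint8(221))), (236, (np.uint8(217), np.uint8(217), np.uint8(219))), (238, (np.uint8(220), np.uint8(219), np.uint8(220))), (240, (np.uint8(219), np.uint8(220), np.uint8(221)))]
```

Pot verified: it is within about 1 mm of the outline's centre lengthwise and across, and square to it. From the first wrist view the knob axis is at about (404.5,226.5). The pointer stands at ~72° (1.26 rad) and needs ~43° more clockwise. Moving to the controller.

carry_out:
  commands:
    - [[60, 30, -15, 0, 0, 0, -10], [60, 85, -44, 0, 0, 0, -20], [60, 140, -72, 0, 0, 0, -30], [60, 195, -100, 0, 0, 0, -40], [60, 250, -129, 0, 0, 0, -50]]

```text
time: 11.45
tool_pos: [504.9, 5.1, 252.8]
tcp_rot: [-179.9, -0.2, 138.4]
ft_force: [0.8, 1.2, 0.1]
finger_gap: 60.5
```

carry_out:
  commands:
    - [[60, 50, 21, 0, 0, 0, -10], [60, 100, 43, 0, 0, 0, -20], [60, 150, 64, 0, 0, 0, -30], [60, 200, 86, 0, 0, 0, -40], [60, 226, 97, 0, 0, 0, -50]]

```text
time: 12.08
tool_pos: [401.4, 228.4, 253.0]
tcp_rot: [-180.0, -0.2, -171.5]
ft_force: [-0.1, -1.2, -0.5]
finger_gap: 59.9
```

carry_out:
  commands:
    - [[60, 0, 0, 20, 0, 0, -10], [60, 0, 0, 50, 0, 0, -13.6], [60, 0, 0, 60, 0, 0, -13.6], [60, 0, 0, 60, 0, 0, -13.6]]

```text
time: 12.58
tool_pos: [402.7, 226.2, 193.7]
tcp_rot: [-180.0, -0.2, -158.4]
ft_force: [-0.1, -0.1, -0.5]
finger_gap: 60.2
```

```bash
python3 - <<'E'
from bench import r, viewer
from h import *
s=r.sense();print(s["tool_pos"],s["tcp_rot"],s["joint_pos"])
cal=viewer.calibration("wrist")
im=cv2.cvtColor(viewer.snapshot("wrist"),cv2.COLOR_RGB2BGR)
cv2.imwrite("pics/w6.png",im)
import pickle;pickle.dump(cal,open("w6.pkl","wb"))
print(w2pix([[404.5,226.5,70],[442.3,212.1,36]],cal).round(0))
E
```

```text
[402.67974972 226.16059063 193.67518972] [-179.99525745   -0.18417509 -158.43381688] [ 2.29555719e+01 -1.23648721e+01  1.10486621e+02 -2.78131528e-04
  8.20624873e+01 -8.86105800e+01]
[[281. 205.]
 [253. 223.]]
```

View pics/w6.png

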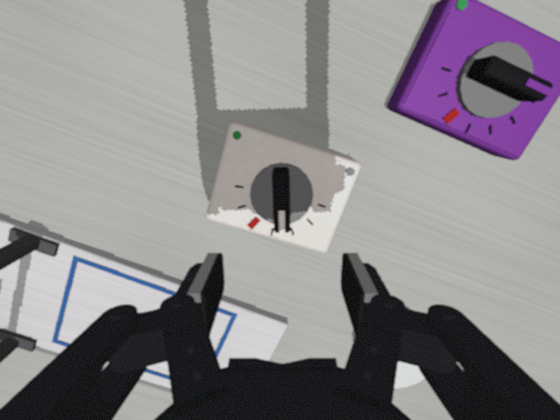

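Controller close up: the bar runs vertically through px (281,200), with the white pointer at its lower end (282,222). The red mark is at (253,223), and the purple look-alike is upper right.

```bash
python3 - <<'E'
from h import *
import pickle
im=cv2.imread("pics/w6.png"); cal=pickle.load(open("w6.pkl","rb"))
h,s,v=[a.astype(int) for a in cv2.split(cv2.cvtColor(im,cv2.COLOR_BGR2HSV))]
def w(c,z): return pix2w(c,cal,z)[:,:2].round(1)
k=np.zeros(v.shape,bool);k[160:240,245:320]=1
bar=blobs((v<40)&k)[0];bx=cv2.boxPoints(rect(bar[2]));print("bar",w(bx,70).tolist(),bx.round(0).tolist())
red=((h<8)|(h>172))&(s>120)&(v>60)&k;mk=blobs(red,5)[0];print("mark",w(mk[1],36))
d=blobs((v>=40)&(v<85)&(s<60)&k)[0]; d2=blobs((d[2]|bar[2]))[0]
c=max(cv2.findContours(d[2].astype(np.uint8),0,1)[0],key=cv2.contourArea);hull=cv2.convexHull(c)
print("disc",cv2.boundingRect(hull),w([cv2.minEnclosingCircle(hull)[0]],44),cv2.minEnclosingCircle(hull))
g=(h>45)&(h<85)&(s>80);g[:, 300:]=0
print("green",w(blobs(g,5)[0][1],36))
print("corners", w([[234,123],[360,163],[327,251],[207,218]],36).tolist())
E
```

```text
bar [[376.9, 207.5], [371.5, 219.7], [422.5, 242.8], [428.3, 229.8]] [[272.0, 167.0], [288.0, 167.0], [291.0, 230.0], [274.0, 231.0]]
mark [[441.6 211.9]]
disc (251, 164, 61, 60) [[401.8 225.8]] ((281.2418518066406, 193.63124084472656), 30.248537063598633)
green [[367.6 168.8]]
corners [[358.5, 163.4], [349.6, 283.7], [443.5, 292.3], [454.0, 167.8]]
```

carry_out:
  commands:
    - [[45, 1.5, 0, 20, 0, 0, -2], [45, 1.5, 0, 70, 0, 0, -2], [45, 1.5, 0, 105, 0, 0, -2], [45, 1.5, 0, 127, 0, 0, -2], [45, 1.5, 0, 127, 0, 0, -2]]

```text
time: 13.25
tool_pos: [401.6, 225.7, 67.4]
tcp_rot: [180.0, -0.1, -156.4]
ft_force: [-0.8, -0.5, 0.6]
finger_gap: 44.8
```

carry_out:
  commands:
    - [[8, 0, 0, 0, 0, 0, 0], [8, 0, 0, 0, 0, 0, 0], [8, 0, 0, 0, 0, 0, 0], [8, 0, 0, 0, 0, 0, 0]]
  grip_force: 30

```text
time: 13.75
tool_pos: [404.1, 225.9, 70.3]
tcp_rot: [-179.9, 0.2, -156.4]
ft_force: [1.7, -5.5, 4.3]
finger_gap: 14.2
```

carry_out:
  commands:
    - [[8, 0, 0, 0, 0, 0, 8], [8, 0, 0, 0, 0, 0, 17], [8, 0, 0, 0, 0, 0, 26], [8, 0, 0, 0, 0, 0, 35], [8, 0, 0, 0, 0, 0, 43.8]]

```text
time: 14.38
tool_pos: [404.2, 225.7, 70.3]
tcp_rot: [179.9, 0.2, 159.6]
ft_force: [1.4, -7.0, 5.0]
finger_gap: 14.4
```

carry_out:
  commands:
    - [[8, 0, 0, 0, 0, 0, 0], [8, 0, 0, 0, 0, 0, 0], [8, 0, 0, 0, 0, 0, 0]]

```text
time: 14.75
tool_pos: [404.2, 225.7, 70.3]
tcp_rot: [179.9, 0.2, 159.8]
ft_force: [2.1, -6.9, 4.9]
finger_gap: 14.3
```

carry_out:
  commands:
    - [[45, 0, 0, 0, 0, 0, 0], [45, 0, 0, 0, 0, 0, 0], [45, 0, 0, 0, 0, 0, 0]]

```text
time: 15.12
tool_pos: [402.3, 226.2, 68.4]
tcp_rot: [180.0, 0.0, 159.9]
ft_force: [0.3, 0.2, -0.1]
finger_gap: 44.9
```

carry_out:
  commands:
    - [[45, 0, 0, -20, 0, 0, 0], [45, 0, 0, -60, 0, 0, 0], [45, 0, 0, -110, 0, 0, 0], [45, 0, 0, -130, 0, 0, 0], [45, 0, 0, -130, 0, 0, 0]]

```text
time: 15.75
tool_pos: [403.3, 226.7, 200.1]
tcp_rot: [179.8, 0.2, 159.9]
ft_force: [0.8, -0.1, -0.8]
finger_gap: 44.9
```

```bash
python3 - <<'E'
from bench import r, viewer
from h import *
s=r.sense();print(s["tool_pos"],s["tcp_rot"])
cal=viewer.calibration("wrist")
im=cv2.cvtColor(viewer.snapshot("wrist"),cv2.COLOR_RGB2BGR)
cv2.imwrite("pics/w7.png",im)
import pickle;pickle.dump(cal,open("w7.pkl","wb"))
E
```

```text
[403.32901651 226.67977031 200.06813018] [1.79838710e+02 1.65042393e-01 1.59871533e+02]
```

View pics/w7.png

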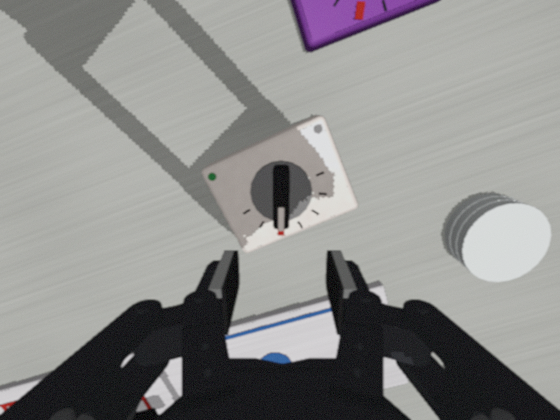

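The pointer now covers the red mark, at px (281,218) and (281,232). I'll check the angle and confirm the rest of the scene from the top camera.

```bash
python3 - <<'E'
from h import *
import pickle
from bench import viewer
im=cv2.imread("pics/w7.png"); cal=pickle.load(open("w7.pkl","rb"))
h,s,v=[a.astype(int) for a in cv2.split(cv2.cvtColor(im,cv2.COLOR_BGR2HSV))]
k=np.zeros(v.shape,bool);k[155:240,245:320]=1
bar=blobs((v<40)&k)[0];bx=pix2w(cv2.boxPoints(rect(bar[2])),cal,70)[:,:2];print("bar",bx.round(1).tolist())
e=max((bx[1]-bx[0],bx[2]-bx[1]),key=np.linalg.norm);print("angle",np.degrees(np.arctan2(e[1],e[0]))%180-180, "centre",bx.mean(0))
red=((h<8)|(h>172))&(s>110)&(v>60)&k
for b in blobs(red,3): print("mark",b[0],b[1],pix2w(b[1],cal,36)[:,:2].round(1))
c=pix2w([[205,171],[319,116],[357,206],[247,250]],cal,36)[:,:2];print("ctrl",c.round(1).tolist(),c.mean(0))
a=cv2.imread("pics/top0.png");b=cv2.cvtColor(viewer.snapshot("top"),cv2.COLOR_RGB2BGR)
cv2.imwrite("pics/top2.png",b)
E
```

```text
bar [[371.6, 231.2], [375.9, 243.0], [427.9, 224.4], [423.2, 211.8]]
angle -19.774958582454587 centre [399.65439544 227.59875649]
mark 13 [280.30769231 233.        ] [[446.  210.3]]
ctrl [[360.5, 165.0], [349.9, 283.0], [444.9, 292.0], [452.1, 171.0]] [401.85598659 227.7404042 ]
```

View pics/top2.png

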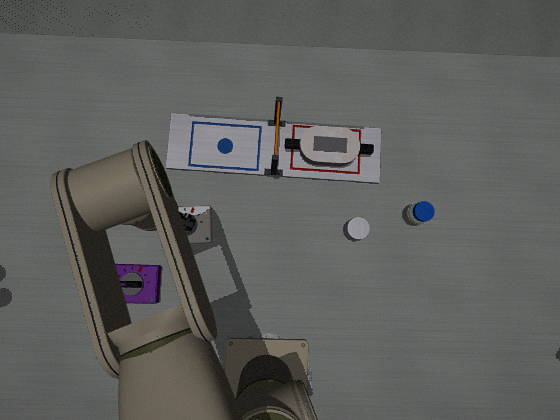

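The pot is in the red outline, and the canister (358,228) and jar (424,211) haven't moved. The bar is at −19.8°, and the mark measured −19 to −21°. Handing in.

```bash
python3 -c "
from bench import r
s=r.sense();print(s['time'],s['ft_force']);print(r.hand_in())"
```

```text
15.85 [-0.780455    0.11106748 -0.0151441 ]
the job is handed in; nothing more can be done
None
```

The job is done and handed in at 15.9 s. The pot stands in the red outline, and the knob was then turned to the red mark.

- **Pot:** I pushed it flat by its outer lug until most of it was under the guard. I then regripped the far lug on the other side and pulled it into the red outline. After release, the wrist view put it about 1 mm off centre, with its axis within about 0.5° of the outline's.
- **Slide:** The tool stayed within about 0.5 mm of the same height while gripping, and side forces were at most about 8 N. I saw no sign of the guard being touched.
- **Knob:** I turned it about 44° clockwise and let go. The bar measured −19.8° against −19° to −21° for the mark from different measurements, so it should be within about 1° (0.02 rad).
- **Bystanders:** The canister and jar are at the same pixels in the top view as at the start. The dishes were hidden behind the arm in that last view. They were visible in the last wrist view, but I did not measure their position again.
- **Disagreements:** While gripping the knob the arm shifted about 2–3 mm sideways and up, then came back on release. Separate position measurements of the first lug and of the knob axis differed by 3–5 mm, within the grips' tolerance.

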